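# Move a hanging sieve of marbles to the snap hook

### The arm

A 6-joint arm with a two-finger parallel gripper is mounted at the origin on the work surface. World frame = base frame: x ahead of the robot, y to its left, z up, the work surface at z = 0. Lengths are in m, angles in degrees, forces in N, time in s.
With the tool pointing down it reaches from about 0.4 to 0.825 m from the base axis. Payload 7 kg.
Tool frame: the origin (TCP) lies midway between the tips of the shut fingers; the grasp point (between the pads) lies 19 mm behind it; z points along the fingers, y is the line along which they close (so a half turn about z gives the same grasp; the last joint's range is limited). The gripper opens to 88 mm and grips with 3 to 60 N. Pads are 19 mm wide; open, the fingers measure 130 mm over their backs; the gripper's body (78 mm by 193 mm) begins 47 mm behind the grasp point.
Start: joints at [-59.467, 20.546, 0.682, 0, -70.136, -16.507], TCP at [0.164, -0.655, 0.227] pointing down, gripper open.
Joint ranges: [-176.03, 176.03], [-82.01, 121.73], [-58.28, 71.71], [-173.87, 95.51], [-174.79, -0.11], [-173.66, 173.66]. Speed limits (degrees/s): [136.94, 136.94, 172.46, 180, 180, 180].

### API

Orientations are given as [roll, pitch, yaw] about the fixed x, y, z axes, in that order (R = Rz(yaw) Ry(pitch) Rx(roll)).
In Python, from plant import r, eyes, workorder gives the robot as it stands.
- The arm moves only by the tool step_arm, never from a script. Its argument "plan" is a list of rows, each a list of 5 numbers: the shift along the tool's x, y, z each as a share of 25 cm, from -1 to 1, then the turn about the tool's z as a share of 60 degrees, from -1 to 1, then the finger opening in mm, from 0 to 87.6. In form: [[x, y, z, turn, jaw], ...]. A call has 1 to 12 rows; each row is the pose to reach, as a shift and turn from the pose commanded when the call began, along the tool's axes at that moment; what a row does not reach only later rows make up. A row lasts 1/12 s, in which the tool goes at most 41.7 mm and 7.16 degrees, less where a joint would pass 70% of its speed; a pose out of reach is approached as far as the arm can. A call with a number of a shift or a turn outside -1 to 1 is refused whole. A call with a gripper value outside its range is refused whole. The fingers move at their own pace and stop on an object; "newtons" is the grip in N (left out, the last holds). Time passes only in rows, so rows that repeat a pose let the fingers close. It gives the time, the measured TCP pose, the force, the opening and the grip force at its end, in the units of the state.
- r.get_state(): the state, without advancing time (a new reading comes with each control period).
- eyes.capture(name): name is "scene" or "top" or "wrist"; returns the picture (384x512x3 uint8, red, green, blue); there is no depth.
- eyes.camera_model(name): a dict with "fov_y" (degrees; the focal length in pixels is half the picture's height over the tangent of half this angle, whatever the lens; pixels are square), "cx", "cy" (the principal point, pixels), "world_to_cam" (4x4, takes a point from world to camera coordinates); the wrist camera has in their place "hand_eye" (4x4, takes a point from camera to tool coordinates, whose origin is the TCP and whose axes are the flange's). Camera axes: x right, y up, looking along -z (the intrinsics and any distortion apply to the point x, -y, -z); pixel columns grow to the right and rows downward; lengths in m; the calibration is good to about 2 mm. A picture is of the moment at which its call begins: read the wrist's pose just before it. camera_model takes no time and is no camera call.
- workorder.close_job(): hands the job in; it is judged then, once.
The state is a dict: "time_s": time; "joints": joint angles; "qd": joint speeds; "joint_torque": joint torques, N m; "tcp_pos": TCP position; "eef_rot": TCP orientation; "contact_force": force on the tool from outside, world axes, zero at the start; "moment": the same for the moment, N m; "gripper_width": finger opening in m; "gripper_force": force on a finger pad.
Only numpy, scipy, OpenCV 4.12 (cv2) and the standard library are available. Lean on these libraries where they do the work, as an engineer would, in place of code of your own. Each camera call takes 0.05 s, during which the arm holds its last target. There are 200 camera calls.

### The job

Move the hanging brass sieve with its three marbles from the open hook to the snap hook without setting it down anywhere and keeping it level: press its bar down gently past the sprung keeper until it lies in the bottom of the hook and the keeper has snapped shut above it, then let go so that it hangs there still. The snap hook's height is not known beforehand: feel for it, and never push hard on either stand. Lose no marble and leave the other things on the shelf where they are.

Things in the scene. Friction and masses are not known exactly. Their poses are not given: they have to be found in the camera images.
- sieve: Loose brass sieve, 0.19 to 0.29 kg: ring 100 mm across, 24 mm high, mesh floor 5 mm above the origin; origin at the centre of the ring's underside, z up. A stiff bail of 6 mm rod in its y-z plane rises from the rim at y = +-49 mm and narrows to two uprights at y = +-18 mm; a hanging bar joins them 130 mm up, a top bar 174 mm up carries a square birch grip. Hangs level by itself when held by the grip.
- sieve_bar (a point): Centre of the 6 mm hanging bar, 130 mm above the sieve's origin: the spot that lies in a hook. The bar runs along the sieve's y (across the hook), 30 mm clear between the uprights, falling 5 mm to either side. The hook and its arm reach through the bail between this bar and the ring, so the sieve comes off and goes on over the nose, along the stand's x, with the bar above the nose tip.
- sieve_grip (a point): Centre of the birch grip, 69 mm above the bar: 16 x 16 mm, 48 mm tall, faces square to the sieve's x and y. With the bar seated in a hook, that hook and its arm stay lower than 37 mm above the bar.
- stand_open: Fixed stand with birch foot and the open hook, from which the sieve hangs at the start. Origin: on the shelf straight below the hook's middle; +x runs along the arm to the post, the hook's nose is at -x. The hook is a U of 8 mm rod, open upwards, 18 mm wide inside. Seated bar: 195 mm above the shelf; arm and mouth 23 mm, nose tip 35 mm above that; lift over 38 mm to come free.
- open_post (a point): Top of the open stand's 12 mm post, 245 mm above the shelf, 90 mm from the hook. The foot covers x from 0 to 120 mm and y +-40 mm in the stand's frame, 22 mm thick.
- stand_snap: Fixed stand with cast iron foot and the snap hook. Hook, origin (on the shelf below the hook's middle) and axes (+x to the post, nose at -x) as on the open stand. Its arm is clamped to the post at a height that is not measured: a seated bar's centre lies anywhere from 180 to 220 mm above the shelf, the mouth 23 mm higher, the nose tip 35 mm higher. Push on it with less than 15 N.
- snap_post (a point): Top of the snap stand's 12 mm post, 274 mm above the shelf, 90 mm from the hook. The hook's underside is 34 mm below its mouth: a level sieve with its bar held 262 to 268 mm above the shelf passes over the nose, and its ring and marbles under the hook, at any height of the clamp. The foot covers x from 0 to 120 mm and y +-40 mm in the stand's frame, 14 mm thick.
- keeper (a joint): Angle (rad) of the sprung flat keeper, 18 mm long, that closes the snap hook's mouth: hinged on the post's side (x = +10 mm), 0 shut, growing as its free end is pushed down. At x = -6 to +2 mm a bar needs about 4 to 7 N down in all (more than the sieve's weight), then less, and slips past its end 11 to 17 mm below the mouth, at 0.85 to 1.4 rad; the keeper springs shut above it and the seat is 6 to 12 mm further down.
- marble1: Copper-veined glass marble, 22 mm across, 15 g, rolling loose on the sieve's mesh floor. Origin: its centre.
- marble2: Copper-veined glass marble, 22 mm across, 15 g, rolling loose on the sieve's mesh floor. Origin: its centre.
- marble3: Copper-veined glass marble, 22 mm across, 15 g, rolling loose on the sieve's mesh floor. Origin: its centre.
- rack: Bystander: varnished birch rack with graded round holes, 56 x 250 mm, its long side along its y, top 40 mm high (two marbles in it reach 61 mm). Origin: centre of its underside.
- bottle: Bystander: indigo glass bottle, 62 mm across, 190 mm tall. Origin: centre of its underside.
- mug: Bystander: glazed mustard mug, 80 mm across, 92 mm tall. Origin: centre of its underside.
- sizing_ring: Bystander: small brass ring lying flat, 58 mm across, 18 mm tall. Origin: centre of its underside.
- loupe: Bystander: black eye loupe, 34 mm across, 36 mm tall. Origin: centre of its underside.
- bookend: Bystander: cast iron wedge-shaped bookend, 110 mm wide, 140 mm tall. Origin: middle of its foot plate's underside.
- book: Bystander: closed book lying flat, 110 x 160 mm, 32 mm thick. Origin: centre of its underside.
Things that resemble listed ones, but are neither listed nor needed, are in the scene too. What is shaped like the stand_open but pink or turquoise is not meant.

How it is judged:
By the outcome, as a careful person would: the job done as asked, in the order asked, and still so for the second after the job is handed in, with the robot touching nothing.
It also fails if it takes over 67 s, if anything falls off the work surface, if the arm or the gripper's body presses on something with over 40 N, if the wrist force passes 120 N, or if a joint passes its speed limit or range.

## Working session

There is one attempt and no reset: what is moved stays moved. The work goes in short steps, Python scripts to look and compute and a tool call to move; the robot and the scene stay as the last step left them, time stands still between calls to the robot, and variables do not carry over. Pictures are saved under pics/ and viewed, at most 10 in all, crops included, and the job is handed in when it is done.

Besides the shell and the picture viewer there is one more tool, called after "Call:" as name([rows], argument=value, ...), one row to a line, values as JSON. step_arm: Moves the arm, as the interface text tells. Its arguments: {"type":"object","properties":{"plan":{"type":"array"},"newtons":{"type":"number"}},"required":["plan"]}

```bash
ls; mkdir -p pics; cat > h.py <<'E'
import numpy as np, cv2, json
from plant import r, eyes, workorder
def save(n,f):
    im=eyes.capture(n); cv2.imwrite(f'pics/{f}.png',cv2.cvtColor(im,cv2.COLOR_RGB2BGR)); return im
def load(f): return cv2.imread(f'pics/{f}.png')
def cam(n,T=None):
    m=eyes.camera_model(n); f=192/np.tan(np.radians(m['fov_y']/2)); 
    return m,f
def ray(n,px,T=None):
    m,f=cam(n); d=np.array([(px[0]-m['cx'])/f,-(px[1]-m['cy'])/f,-1.])
    C=np.linalg.inv(np.array(m['world_to_cam'])) if T is None else T@np.array(m['hand_eye'])
    return C[:3,3],C[:3,:3]@d
def onz(n,px,z,T=None):
    o,d=ray(n,px,T); return o+d*(z-o[2])/d[2]
def tri(a,b):
    (o,d),(p,e)=a,b
    s=np.linalg.lstsq(np.c_[d,-e],p-o,rcond=None)[0]
    A,B=o+d*s[0],p+e*s[1]; return (A+B)/2,np.linalg.norm(A-B)
def proj(n,P,T=None):
    m,f=cam(n); W=np.array(m['world_to_cam']) if T is None else np.linalg.inv(T@np.array(m['hand_eye']))
    c=W[:3,:3]@np.array(P)+W[:3,3]; return np.array([m['cx']+f*c[0]/-c[2],m['cy']-f*c[1]/-c[2]])
E
python3 - <<'E'
from h import *
for n in('scene','top'): save(n,n+'0'); print(eyes.camera_model(n))
print(eyes.camera_model('wrist')); print(r.get_state())
a,b=load('scene0'),load('top0')
cv2.imwrite('pics/s0.png',cv2.resize(a,(800,600),interpolation=cv2.INTER_CUBIC));cv2.imwrite('pics/t0.png',cv2.resize(b,(800,600),interpolation=cv2.INTER_CUBIC))
E
```

```text
pics
{'fov_y': 49.89034576934489, 'cx': 251.7915019908347, 'cy': 191.033178047671, 'world_to_cam': array([[-0.48217459,  0.875959  ,  0.01426501,  0.16438795],
       [-0.49934844, -0.28817407,  0.81707211,  0.13691247],
       [ 0.71983248,  0.3868482 ,  0.57635898, -1.7944225 ],
       [ 0.        ,  0.        ,  0.        ,  1.        ]])}
{'fov_y': 43.661242542179956, 'cx': 254.71083170623888, 'cy': 179.39314770741845, 'world_to_cam': array([[-0.11355518, -0.99351037, -0.00650858,  0.1172122 ],
       [ 0.97150954, -0.11240742,  0.2086475 , -0.47957135],
       [-0.20802507,  0.01736985,  0.97796925, -1.56299225],
       [ 0.        ,  0.        ,  0.        ,  1.        ]])}
{'fov_y': 58.57772295277721, 'cx': 252.13786166485107, 'cy': 186.66262176097857, 'hand_eye': array([[ 8.86211523e-04,  9.53584219e-01,  3.01125142e-01,
         8.27707720e-02],
       [ 9.99999232e-01, -5.84102564e-04, -1.09329913e-03,
         5.37377887e-04],
       [-8.66664826e-04,  3.01125879e-01, -9.53584005e-01,
        -1.58470699e-01],
       [ 0.00000000e+00,  0.00000000e+00,  0.00000000e+00,
         1.00000000e+00]])}
{'time_s': 0.1, 'joints': array([-5.94679352e+01,  2.05884893e+01,  6.38747273e-01, -1.67738150e-02,
       -7.01361057e+01, -1.65059459e+01]), 'qd': array([ 0.05774802, -0.02833292,  0.19715831,  0.05332685, -0.03804782,
       -0.02636219]), 'joint_torque': array([-3.71267713e-03, -5.84160876e+01,  2.93748611e+01,  7.01564535e+00,
        1.01643149e-02, -7.41978715e-05]), 'tcp_pos': array([ 0.16344576, -0.65446   ,  0.22570424]), 'eef_rot': array([ 1.79913210e+02, -9.27331877e-03, -1.65979585e+02]), 'contact_force': array([-0.45376104, -0.33539645,  0.63806459]), 'moment': array([0.07738667, 0.03992238, 0.04926027]), 'gripper_force': 0.0, 'gripper_width': 0.08773352673187343}
```

View pics/s0.png

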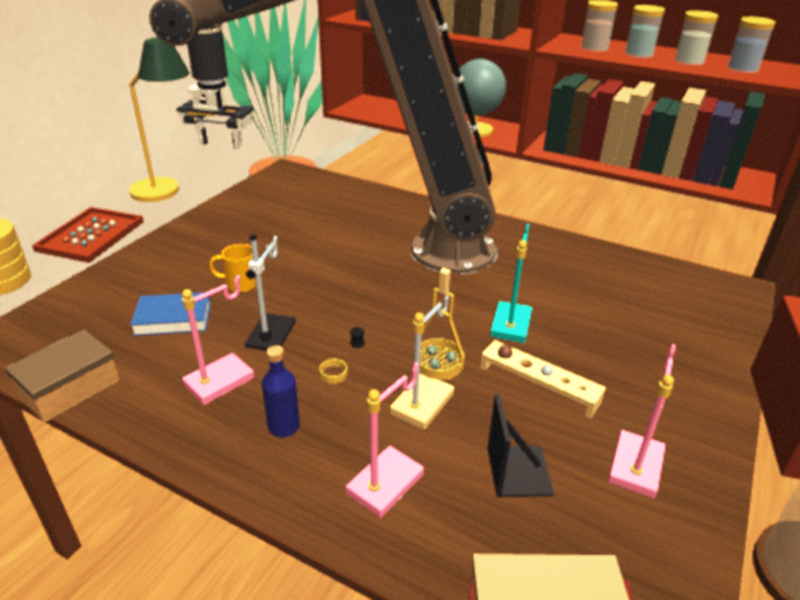

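View pics/t0.png

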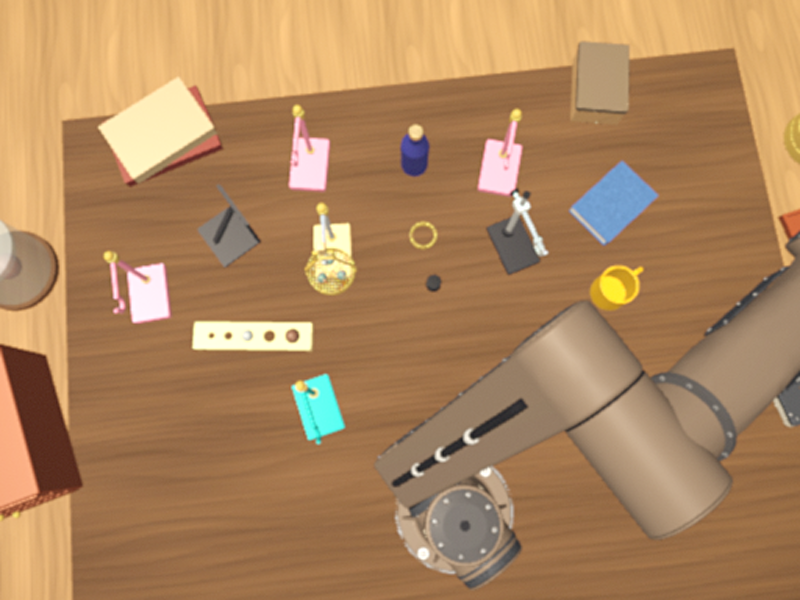

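Scene view (800x600 scale): the birch-footed open stand is at (422,400) with the sieve hanging from it, grip at (445,280). The iron-footed snap stand is at (270,332). Lookalikes are the pink stands at (218,378), (385,480) and (638,460), and the turquoise one at (512,320). I choose the birch-footed stand, with brass sieve and grip, and the iron-footed stand. Next is a close crop of both in both views.

```bash
python3 - <<'E'
from h import *
a,b=load('scene0'),load('top0')
def c(im,x,y,w=80,h=60): return cv2.resize(im[y:y+h,x:x+w],(400,300),interpolation=cv2.INTER_CUBIC)
# open: scene crop origin (250,165) 80x60 ->x5 ; 
cv2.imwrite('pics/crop1.png',np.vstack([np.hstack([c(a,245,165),c(a,140,145)]),np.hstack([c(b,180,125),c(b,300,115)])]))
E
```

```text
(no output)
```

View pics/crop1.png

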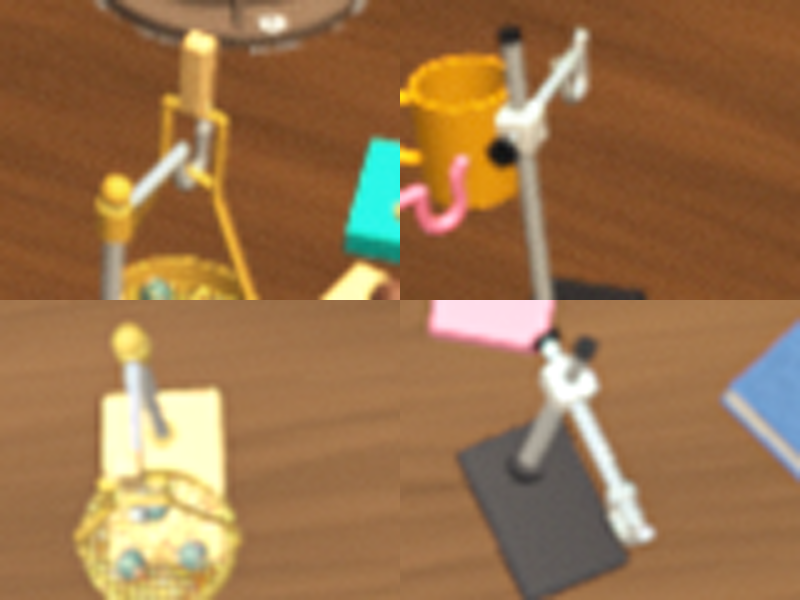

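```bash
python3 - <<'E'
from h import *
np.set_printoptions(precision=4,suppress=True)
S=lambda *p:ray('scene',p); T=lambda *p:ray('top',p)
print('open post',tri(S(268.4,202),T(206,133)),onz('scene',(268.4,202),.245),onz('top',(206,133),.245))
print('grip top scene',onz('scene',(285,173.4),.288),'bot',onz('scene',(284.4,186),.240))
print('snap post',tri(S(162,152),T(329.2,123)),onz('scene',(162,152),.272),onz('top',(329.2,123),.272))
print('nose tip',tri(S(176,152),T(349,162)))
print('feet snap',[onz('top',p,.014)[:2] for p in((311.6,146),(326,174.6),(345.4,167),(332,139))])
print('feet open',[onz('top',p,.022)[:2] for p in((200.6,143.2),(223.6,143),(224.6,166))])
print('snap post base',onz('top',(325,149),.014),'open',onz('top',(213,152),.022))
print('grip proj top of est', proj('top',onz('scene',(284.7,180),.264)))
E
```

```text
open post (array([0.61  , 0.196 , 0.2373]), np.float64(0.0012206396763564606)) [0.6192 0.2011 0.245 ] [0.6077 0.1949 0.245 ]
grip top scene [0.527  0.2051 0.288 ] bot [0.5202 0.2033 0.24  ]
snap post (array([ 0.5898, -0.1781,  0.2762]), np.float64(0.01261708233179329)) [ 0.5849 -0.1906  0.272 ] [ 0.5874 -0.1734  0.272 ]
nose tip (array([ 0.4768, -0.2269,  0.2083]), np.float64(0.0014868355022672624))
feet snap [array([ 0.5934, -0.1501]), array([ 0.4862, -0.1853]), array([ 0.5052, -0.2558]), array([ 0.6104, -0.2246])]
feet open [array([0.6459, 0.234 ]), array([0.6374, 0.1542]), array([0.5549, 0.159 ])]
snap post base [ 0.5773 -0.195   0.014 ] open [0.6093 0.194  0.022 ]
grip proj top of est [204.6088 158.2771]
```

```bash
cat >> h.py <<'E'
def go(x,y,z,yaw,pos=None,yaw0=None):
    s=r.get_state(); p=s['tcp_pos'] if pos is None else np.array(pos); w=np.radians(s['eef_rot'][2] if yaw0 is None else yaw0)
    d=np.array([x,y,z])-p; t=(yaw-np.degrees(w)+180)%360-180
    return np.round([d[0]*np.cos(w)+d[1]*np.sin(w),d[0]*np.sin(w)-d[1]*np.cos(w),-d[2]],4)/.25, -t/60
E
python3 - <<'E'
from h import *
np.set_printoptions(precision=4,suppress=True)
print(onz('scene',(162,152),.274),onz('top',(337,125),.274), tri(ray('scene',(162,152)),ray('top',(337,125))))
print(go(.36,-.47,.42,-166), go(.46,-.24,.42,-166,[.36,-.47,.42]))
E
```

```text
[ 0.5875 -0.1882  0.274 ] [ 0.5779 -0.195   0.274 ] (array([ 0.5796, -0.1959,  0.268 ]), np.float64(0.0008205891454815565))
(array([-0.9416,  0.5252, -0.7772]), np.float64(0.0003402432757733701)) (array([-0.6108,  0.7956, -0.    ]), np.float64(0.0003402432757733701))
```

Call:
step_arm([
  [0,0,-0.5,0,60],
  [-0.94,0.52,-0.78,0,60],
  [-0.94,0.52,-0.78,0,60],
  [-0.94,0.52,-0.78,0,60],
  [-0.94,0.52,-0.78,0,60],
  [-0.94,0.52,-0.78,0,60],
  [-0.94,0.52,-0.78,0,60],
  [-0.94,0.52,-0.78,0,60],
  [-0.94,0.52,-0.78,0,60],
  [-0.94,0.52,-0.78,0,60],
  [-0.94,0.52,-0.78,0,60],
  [-0.94,0.52,-0.78,0,60],
])

```text
time_s: 1.1
tcp_pos: [0.3597, -0.4717, 0.4207]
eef_rot: [179.9, -0.0, -166.0]
contact_force: [-0.1, -0.4, -0.4]
gripper_width: 0.0602
gripper_force: 0.0
```

Call:
step_arm([
  [-0.61,0.8,0,0,60],
  [-0.61,0.8,0,0,60],
  [-0.61,0.8,0,0,60],
  [-0.61,0.8,0,0,60],
  [-0.61,0.8,0,0,60],
  [-0.61,0.8,0,0,60],
  [-0.61,0.8,0,0,60],
  [-0.61,0.8,0,0,60],
  [-0.61,0.8,0,0,60],
])

```text
time_s: 1.85
tcp_pos: [0.4591, -0.2413, 0.4209]
eef_rot: [180.0, -0.1, -166.0]
contact_force: [-0.2, 0.1, 0.4]
gripper_width: 0.0601
gripper_force: 0.0
```

```bash
cat >> h.py <<'E'
from scipy.spatial.transform import Rotation as Ro
def pose():
    s=r.get_state(); T=np.eye(4); T[:3,:3]=Ro.from_euler('xyz',s['eef_rot'],degrees=True).as_matrix(); T[:3,3]=s['tcp_pos']; return T
def wsave(f):
    T=pose(); im=save('wrist',f); np.save(f'pics/{f}.npy',T); return T
E
python3 - <<'E'
from h import *
np.set_printoptions(precision=4,suppress=True)
T=wsave('w1');print(T, r.get_state()['joints'],r.get_state()['contact_force'])
print(go(.50,-.02,.42,-176),go(.505,.20,.40,-186,[.50,-.02,.42],-176))
E
```

```text
[[-0.9702 -0.2424 -0.0014  0.4591]
 [-0.2424  0.9702  0.     -0.2413]
 [ 0.0013  0.0004 -1.      0.4209]
 [ 0.      0.      0.      1.    ]] [ -6.0818   1.7952   1.6563   0.0071 -89.9334 -69.9646] [-0.5627 -0.6412  0.279 ]
(array([-0.3736,  0.8216,  0.004 ]), np.float64(0.16589345746686632)) (array([-0.0812,  0.8764,  0.08  ]), np.float64(0.16666666666666666))
```

View pics/w1.png

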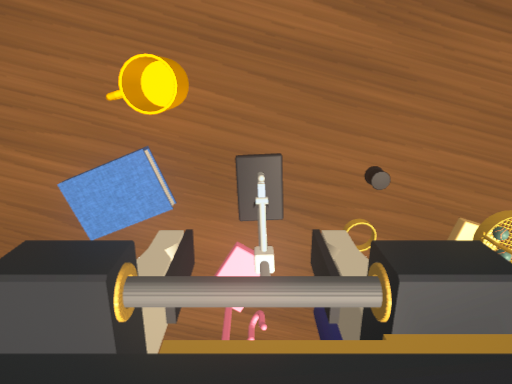

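```bash
python3 - <<'E'
from h import *
np.set_printoptions(precision=4,suppress=True)
T=np.load('pics/w1.npy')
for z in(.21,.225,.24):
    a=onz('wrist',(261,178),z,T);b=onz('wrist',(263.3,245),z-.012,T); d=b-a
    print(z,a,b,np.degrees(np.arctan2(d[1],d[0])))
print('3view nose',tri(ray('wrist',(261,178),T),ray('scene',(176,152))),tri(ray('wrist',(261,178),T),ray('top',(349,162))))
c=[onz('wrist',p,.014,T)[:2] for p in((236,155),(282,154),(283,218),(238,221))];print(c)
for i,j in((1,2),(0,3)):
    d=c[j]-c[i];print(np.degrees(np.arctan2(d[1],d[0])))
print(proj('wrist',(.578,-.195,.274),T))
E
```

```text
0.21 [ 0.4791 -0.225   0.21  ] [ 0.565  -0.1995  0.198 ] 16.5377358644281
0.225 [ 0.4751 -0.2264  0.225 ] [ 0.5577 -0.2019  0.213 ] 16.54269659689205
0.24 [ 0.471  -0.2279  0.24  ] [ 0.5503 -0.2043  0.228 ] 16.548063089921097
3view nose (array([ 0.479 , -0.2246,  0.2098]), np.float64(0.0008041212189176246)) (array([ 0.4761, -0.2256,  0.2176]), np.float64(0.0019498512768573622))
[array([ 0.5036, -0.2569]), array([ 0.4831, -0.1822]), array([ 0.5946, -0.1493]), array([ 0.6197, -0.2258])]
16.454040233693735
14.97097181564617
[266.7037 290.9504]
```

Call:
step_arm([
  [-0.37,0.82,0,0.16,60],
  [-0.37,0.82,0,0.16,60],
  [-0.37,0.82,0,0.16,60],
  [-0.37,0.82,0,0.16,60],
  [-0.37,0.82,0,0.16,60],
  [-0.37,0.82,0,0.16,60],
  [-0.37,0.82,0,0.16,60],
  [-0.37,0.82,0,0.16,60],
])

```text
time_s: 2.57
tcp_pos: [0.4997, -0.02, 0.4211]
eef_rot: [-180.0, -0.1, -175.6]
contact_force: [0.4, -0.2, 0.6]
gripper_width: 0.0601
gripper_force: 0.0
```

Call:
step_arm([
  [-0.08,0.88,0.04,0.17,60],
  [-0.08,0.88,0.04,0.17,60],
  [-0.08,0.88,0.04,0.17,60],
  [-0.08,0.88,0.04,0.17,60],
  [-0.08,0.88,0.04,0.17,60],
  [-0.08,0.88,0.04,0.17,60],
  [-0.08,0.88,0.04,0.17,60],
  [-0.08,0.88,0.04,0.17,60],
])

```text
time_s: 3.23
tcp_pos: [0.5032, 0.2004, 0.4109]
eef_rot: [-179.9, -0.0, 174.2]
contact_force: [-0.3, -0.3, 1.2]
gripper_width: 0.06
gripper_force: 0.0
```

```bash
python3 - <<'E'
from h import *
np.set_printoptions(precision=4,suppress=True)
print(wsave('w2'),r.get_state()['joints'])
im=load('w2'); cv2.imwrite('pics/w2c.png',cv2.resize(im[130:330,140:380],(720,600),interpolation=cv2.INTER_CUBIC))
E
```

```text
[[-0.9948  0.1015 -0.001   0.5032]
 [ 0.1015  0.9948 -0.0013  0.2004]
 [ 0.0009 -0.0014 -1.      0.4109]
 [ 0.      0.      0.      1.    ]] [  42.4212    4.1021    2.9215    0.0191  -88.8688 -138.293 ]
```

View pics/w2c.png

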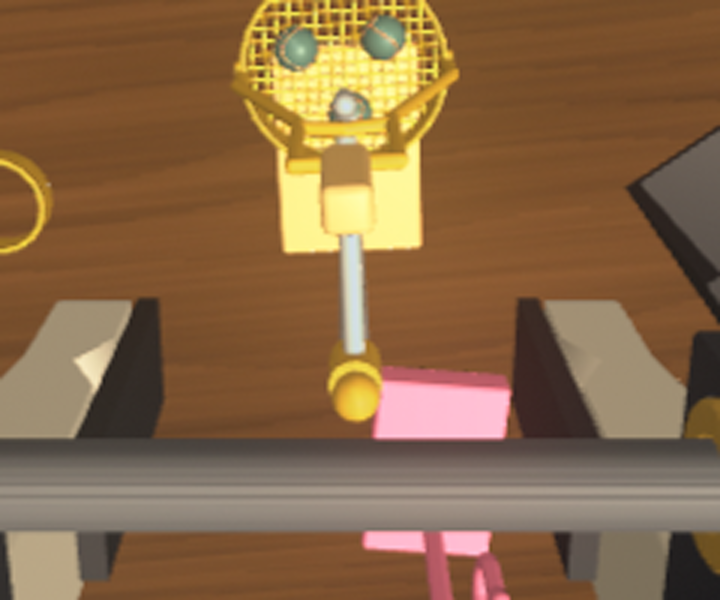

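The wrist crop shows the birch grip, with its top face centred at crop (348,209), square to the image. The open hook's nose is at (345,103) and the post's ball at (356,395).

```bash
python3 - <<'E'
from h import *
np.set_printoptions(precision=4,suppress=True)
T=np.load('pics/w2.npy'); P=lambda x,y:(140+x/3,130+y/3)
g=onz('wrist',P(348,209),.288,T);print('grip',g)
a,b=onz('wrist',P(290,160),.239,T),onz('wrist',P(405,158),.239,T);print('topbar',a,b,(a+b)/2,np.degrees(np.arctan2(*(a-b)[:2])))
print('hookbar',onz('wrist',P(345,128),.195,T),'ball',onz('wrist',P(356,395),.24,T))
print(go(g[0],g[1],.32,174.3))
E
```

```text
grip [0.5211 0.2023 0.288 ]
topbar [0.5192 0.1834 0.239 ] [0.5224 0.222  0.239 ] [0.5208 0.2027 0.239 ] -175.27930837303475
hookbar [0.5218 0.2021 0.195 ] ball [0.6094 0.1971 0.24  ]
(array([-0.0704,  0.0176,  0.3652]), np.float64(-0.002856762485637413))
```

Call:
step_arm([
  [-0.07,0.018,0.1,-0.013,60],
  [-0.07,0.018,0.2,-0.013,60],
  [-0.07,0.018,0.3,-0.013,50],
  [-0.07,0.018,0.37,-0.013,50],
  [-0.07,0.018,0.43,-0.013,50],
  [-0.07,0.018,0.48,-0.013,50],
  [-0.07,0.018,0.53,-0.013,50],
  [-0.07,0.018,0.57,-0.013,50],
  [-0.07,0.018,0.6,-0.013,50],
  [-0.07,0.018,0.63,-0.013,50],
  [-0.07,0.018,0.644,-0.013,50],
  [-0.07,0.018,0.644,-0.013,50],
])

```text
time_s: 4.28
tcp_pos: [0.5203, 0.2036, 0.25]
eef_rot: [-180.0, -0.0, 175.0]
contact_force: [0.5, -0.2, 0.2]
gripper_width: 0.05
gripper_force: 0.0
```

```bash
python3 - <<'E'
from h import *
wsave('w3');s=r.get_state();print(s['tcp_pos'],s['contact_force'])
im=load('w3'); cv2.imwrite('pics/w3c.png',cv2.resize(im[130:360,110:400],(757,600),interpolation=cv2.INTER_CUBIC))
E
```

```text
[0.52053211 0.20390015 0.25061796] [0.47868709 0.74720116 0.17996343]
```

View pics/w3c.png

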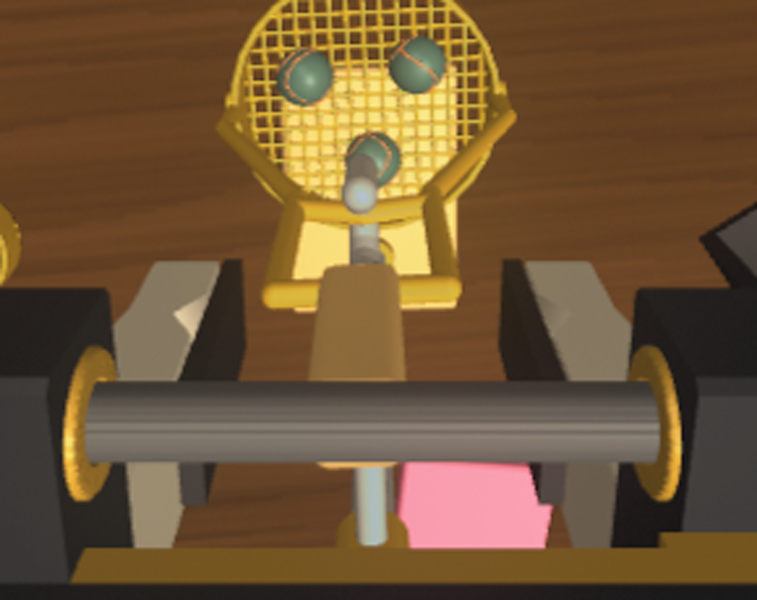

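The fingers straddle the grip (centre crop x 358, finger middle 372). I shift about 2 mm to the left and close.

Call:
step_arm([
  [0,-0.009,0,0,40],
  [0,-0.009,0,0,30],
  [0,-0.009,0,0,22],
  [0,-0.009,0,0,18],
  [0,-0.009,0,0,14],
  [0,-0.009,0,0,10],
  [0,-0.009,0,0,10],
  [0,-0.009,0,0,10],
  [0,-0.009,0,0,10],
], newtons=30)

```text
time_s: 5.08
tcp_pos: [0.5203, 0.2019, 0.2507]
eef_rot: [-180.0, 0.0, 175.0]
contact_force: [-0.2, -0.1, 0.4]
gripper_width: 0.0161
gripper_force: 29.9
```

```bash
python3 - <<'E'
from h import *
np.set_printoptions(precision=4,suppress=True)
k=1.5625
for n,p,z in(('turq post',(302,387),.24),('turq nose',(318,440),.22),('mug',(616,285),.092),('turqfoot',(330,377),.02),('turqfoot',(345,430),.02),('rack',(312,323),.04),('rack',(193,350),.04),('loupe',(433,283),.03)):
    print(n,onz('top',(p[0]/k,p[1]/k),z))
print('back',go(.44,.206,.3205,175),go(.49,.12,.3205,175))
E
```

```text
turq post [0.2702 0.2635 0.24  ]
turq nose [0.172  0.2452 0.22  ]
mug [ 0.4187 -0.3896  0.092 ]
turqfoot [0.3029 0.2296 0.02  ]
turqfoot [0.1886 0.2087 0.02  ]
rack [0.4203 0.2554 0.04  ]
rack [0.3914 0.5128 0.04  ]
loupe [ 0.4795 -0.0139  0.03  ]
back (array([ 0.3212, -0.0116, -0.2792]), np.float64(0.00017879476545772376)) (array([ 0.092 , -0.3368, -0.2792]), np.float64(0.00017879476545772376))
```

Call:
step_arm([
  [0,0,-0.01,0,10],
  [0,0,-0.025,0,10],
  [0,0,-0.045,0,10],
  [0,0,-0.07,0,10],
  [0,0,-0.1,0,10],
  [0,0,-0.13,0,10],
  [0,0,-0.165,0,10],
  [0,0,-0.2,0,10],
  [0,0,-0.235,0,10],
  [0,0,-0.26,0,10],
  [0,0,-0.275,0,10],
  [0,0,-0.28,0,10],
])

```text
time_s: 6.08
tcp_pos: [0.5204, 0.202, 0.3214]
eef_rot: [180.0, 0.0, 175.0]
contact_force: [0.3, -0.2, -3.0]
gripper_width: 0.0157
gripper_force: 29.9
```

Call:
step_arm([
  [0.006,0,0,0,10],
  [0.02,0,0,0,10],
  [0.045,0,0,0,10],
  [0.08,0,0,0,10],
  [0.12,0,0,0,10],
  [0.165,0,0,0,10],
  [0.21,0,0,0,10],
  [0.25,0,0,0,10],
  [0.285,0,0,0,10],
  [0.31,0,0,0,10],
  [0.325,0,0,0,10],
  [0.33,0,0,0,10],
])

```text
time_s: 7.08
tcp_pos: [0.4374, 0.2092, 0.3208]
eef_rot: [180.0, 0.0, 175.0]
contact_force: [0.2, -0.3, -2.9]
gripper_width: 0.0163
gripper_force: 29.9
```

```bash
python3 - <<'E'
from h import *
np.set_printoptions(precision=4,suppress=True)
s=r.get_state();print(s['joints'],s['contact_force'],s['tcp_pos'])
print(go(.435,0,.3205,186),go(.425,-.24,.3205,196.5,[.435,0,.3205],186))
E
```

```text
[  48.858    -0.6886  -13.3328   -0.0014  -77.322  -143.8163] [ 0.1844 -0.3368 -2.8876] [0.4374 0.2092 0.3208]
(array([-0.0628, -0.8344,  0.0012]), np.float64(-0.1826429084642271)) (array([ 0.14  , -0.9504, -0.    ]), np.float64(-0.175))
```

Call:
step_arm([
  [0,-0.01,0,0,10],
  [-0.004,-0.05,0,-0.01,10],
  [-0.01,-0.11,0,-0.024,10],
  [-0.016,-0.19,0,-0.04,10],
  [-0.022,-0.28,0,-0.06,10],
  [-0.03,-0.38,0,-0.08,10],
  [-0.036,-0.48,0,-0.1,10],
  [-0.044,-0.58,0,-0.125,10],
  [-0.05,-0.67,0,-0.145,10],
  [-0.055,-0.75,0,-0.165,10],
  [-0.06,-0.81,0,-0.175,10],
  [-0.06,-0.83,0,-0.18,10],
])

```text
time_s: 8.08
tcp_pos: [0.4349, -0.001, 0.3205]
eef_rot: [-180.0, -0.0, -174.3]
contact_force: [0.2, 0.7, -3.2]
gripper_width: 0.0162
gripper_force: 29.9
```

Call:
step_arm([
  [0.002,-0.02,0,-0.004,10],
  [0.01,-0.07,0,-0.014,10],
  [0.02,-0.14,0,-0.026,10],
  [0.03,-0.23,0,-0.044,10],
  [0.045,-0.33,0,-0.064,10],
  [0.06,-0.44,0,-0.084,10],
  [0.075,-0.55,0,-0.105,10],
  [0.09,-0.66,0,-0.125,10],
  [0.11,-0.77,0,-0.145,10],
  [0.125,-0.86,0,-0.16,10],
  [0.138,-0.93,0,-0.173,10],
  [0.14,-0.95,0,-0.175,10],
])

```text
time_s: 9.08
tcp_pos: [0.4242, -0.2407, 0.3201]
eef_rot: [-180.0, -0.1, -163.7]
contact_force: [-0.1, 0.5, -3.3]
gripper_width: 0.0155
gripper_force: 29.9
```

```bash
python3 - <<'E'
from h import *
np.set_printoptions(precision=4,suppress=True)
T=wsave('w4'); save('scene','scene4'); s=r.get_state();print(T[:3,3],s['eef_rot'],s['contact_force'])
im=load('w4'); a=cv2.resize(im[130:360,110:400],(400,300),interpolation=cv2.INTER_CUBIC)
b=cv2.resize(load('scene4')[130:250,90:250],(400,300),interpolation=cv2.INTER_CUBIC)
cv2.imwrite('pics/c4.png',np.hstack([a,b]))
print(proj('wrist',(.4775,-.225,.213),T),proj('wrist',(.578,-.195,.274),T))
E
```

```text
[ 0.4242 -0.2407  0.3201] [ 179.9767   -0.0474 -163.801 ] [ 0.7048  0.8745 -3.3812]
[251.1908 247.0836] [251.8905 404.1669]
```

View pics/c4.png

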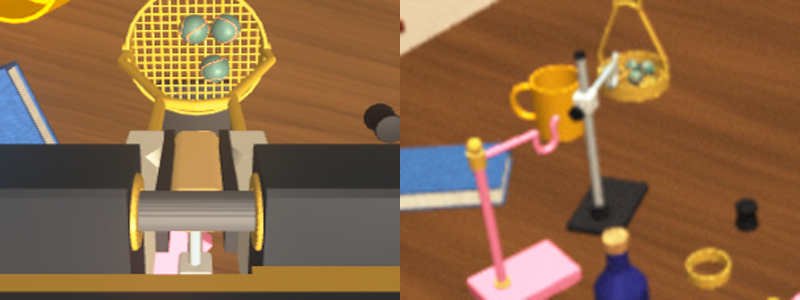

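The marbles are together inside the ring. The white snap arm at crop (197,250) is on the tool's plane, so alignment is good. I go over the nose next.

Call:
step_arm([
  [-0.005,0,0,0,10],
  [-0.015,0,0,0,10],
  [-0.035,0,0,0,10],
  [-0.06,0,0,0,10],
  [-0.09,0,0,0,10],
  [-0.125,0,0,0,10],
  [-0.16,0,0,0,10],
  [-0.195,0,0,0,10],
  [-0.225,0,0,0,10],
  [-0.25,0,0,0,10],
  [-0.265,0,0,0,10],
  [-0.27,0,0,0,10],
])

```text
time_s: 10.18
tcp_pos: [0.4895, -0.2196, 0.3202]
eef_rot: [180.0, -0.0, -163.7]
contact_force: [-0.3, 1.1, -3.8]
gripper_width: 0.0159
gripper_force: 29.9
```

```bash
python3 - <<'E'
from h import *
np.set_printoptions(precision=4,suppress=True)
T=wsave('w5'); save('scene','scene5'); save('top','top5'); s=r.get_state();print(T[:3,3],s['eef_rot'],s['contact_force'])
a=cv2.resize(load('w5')[130:280,150:350],(400,300),interpolation=cv2.INTER_CUBIC)
b=cv2.resize(load('scene5')[130:190,140:220],(400,300),interpolation=cv2.INTER_CUBIC)
cv2.imwrite('pics/c5.png',np.hstack([a,b]))
E
```

```text
[ 0.4895 -0.2196  0.3202] [ 179.9923   -0.0167 -163.6983] [-0.3618  0.7678 -2.8988]
```

View pics/c5.png

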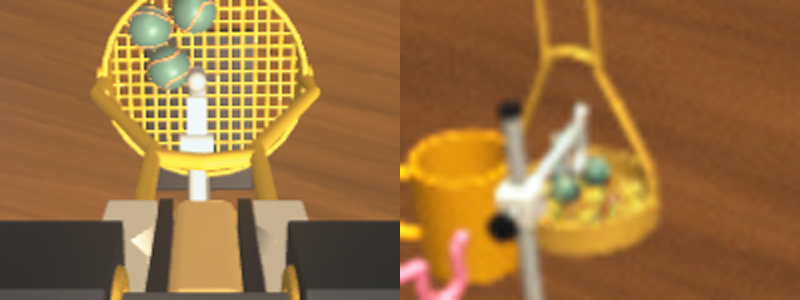

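```bash
python3 - <<'E'
from h import *
np.set_printoptions(precision=4,suppress=True)
T1,T5=np.load('pics/w1.npy'),np.load('pics/w5.npy')
p5=(150+197/2,130+82/2-1)
print(tri(ray('wrist',(261,178),T1),ray('wrist',p5,T5)))
for z in(.213,.22,.23,.24):
    n=onz('wrist',p5,z,T5); d=T5[:3,:3].T@(n-T5[:3,3]); print(z,n,'tool',d, 'w1',onz('wrist',(261,178),z,T1)[:2])
print('scene nose z', tri(ray('wrist',p5,T5),ray('scene',(140+180/5,130+108/5))))
E
```

```text
(array([ 0.4761, -0.2258,  0.2203]), np.float64(0.0005863870947410903))
0.213 [ 0.4777 -0.2252  0.213 ] tool [ 0.0128 -0.0021  0.1072] w1 [ 0.4784 -0.2252]
0.22 [ 0.4759 -0.2257  0.22  ] tool [ 0.0147 -0.002   0.1002] w1 [ 0.4765 -0.2259]
0.23 [ 0.4734 -0.2263  0.23  ] tool [ 0.0173 -0.0019  0.0902] w1 [ 0.4737 -0.2269]
0.24 [ 0.4708 -0.227   0.24  ] tool [ 0.0199 -0.0018  0.0802] w1 [ 0.471  -0.2279]
scene nose z (array([ 0.4781, -0.2249,  0.2108]), np.float64(0.00040955417443083606))
```

Call:
step_arm([
  [0.004,-0.005,0,0,10],
  [0.008,-0.01,0.005,0,10],
  [0.008,-0.01,0.015,0,10],
  [0.008,-0.01,0.03,0,10],
  [0.008,-0.01,0.045,0,10],
  [0.008,-0.01,0.06,0,10],
  [0.008,-0.01,0.075,0,10],
  [0.008,-0.01,0.09,0,10],
  [0.008,-0.01,0.105,0,10],
  [0.008,-0.01,0.115,0,10],
  [0.008,-0.01,0.12,0,10],
  [0.008,-0.01,0.12,0,10],
])

```text
time_s: 11.33
tcp_pos: [0.4876, -0.2228, 0.2902]
eef_rot: [180.0, -0.0, -163.7]
contact_force: [-0.8, -0.5, -2.9]
gripper_width: 0.016
gripper_force: 29.9
```

Call:
step_arm([
  [0,0,0.005,0,10],
  [0,0,0.01,0,10],
  [0,0,0.017,0,10],
  [0,0,0.024,0,10],
  [0,0,0.031,0,10],
  [0,0,0.038,0,10],
  [0,0,0.045,0,10],
  [0,0,0.052,0,10],
  [0,0,0.058,0,10],
  [0,0,0.06,0,10],
  [0,0,0.06,0,10],
  [0,0,0.06,0,10],
])

```text
time_s: 12.33
tcp_pos: [0.4877, -0.2228, 0.2756]
eef_rot: [-180.0, -0.0, -163.7]
contact_force: [-0.4, 0.6, -2.5]
gripper_width: 0.0162
gripper_force: 29.9
```

Call:
step_arm([
  [0,0,0.004,0,10],
  [0,0,0.008,0,10],
  [0,0,0.012,0,10],
  [0,0,0.016,0,10],
  [0,0,0.02,0,10],
  [0,0,0.024,0,10],
  [0,0,0.028,0,10],
  [0,0,0.032,0,10],
  [0,0,0.032,0,10],
])

```text
time_s: 13.08
tcp_pos: [0.4876, -0.2227, 0.2673]
eef_rot: [180.0, -0.0, -163.7]
contact_force: [0.6, 0.1, -2.6]
gripper_width: 0.0159
gripper_force: 29.9
```

Call:
step_arm([
  [0,0,0.004,0,10],
  [0,0,0.008,0,10],
  [0,0,0.012,0,10],
  [0,0,0.016,0,10],
  [0,0,0.016,0,10],
])

```text
time_s: 13.5
tcp_pos: [0.4878, -0.2229, 0.2635]
eef_rot: [-180.0, 0.0, -163.7]
contact_force: [0.9, 0.1, -2.2]
gripper_width: 0.0158
gripper_force: 29.9
```

Bar at about 208 mm. There is perhaps a first touch; I carry on feeling.

Call:
step_arm([
  [0,0,0.003,0,10],
  [0,0,0.006,0,10],
  [0,0,0.009,0,10],
  [0,0,0.012,0,10],
  [0,0,0.012,0,10],
])

```text
time_s: 13.92
tcp_pos: [0.4878, -0.2228, 0.2606]
eef_rot: [-180.0, 0.0, -163.7]
contact_force: [-0.7, -0.2, 0.1]
gripper_width: 0.0157
gripper_force: 29.9
```

Call:
step_arm([
  [0,0,0.003,0,10],
  [0,0,0.006,0,10],
  [0,0,0.009,0,10],
  [0,0,0.012,0,10],
  [0,0,0.012,0,10],
])

```text
time_s: 14.33
tcp_pos: [0.4881, -0.2228, 0.2577]
eef_rot: [-180.0, 0.0, -163.7]
contact_force: [1.3, 0.1, 1.1]
gripper_width: 0.0159
gripper_force: 29.9
```

Call:
step_arm([
  [0,0,0.004,0,10],
  [0,0,0.008,0,10],
  [0,0,0.012,0,10],
  [0,0,0.016,0,10],
  [0,0,0.016,0,10],
])

```text
time_s: 14.75
tcp_pos: [0.4871, -0.2229, 0.2532]
eef_rot: [180.0, -0.1, -163.7]
contact_force: [0.0, -0.6, 0.6]
gripper_width: 0.0158
gripper_force: 29.9
```

Call:
step_arm([
  [0,0,0.004,0,10],
  [0,0,0.008,0,10],
  [0,0,0.012,0,10],
  [0,0,0.012,0,10],
])

```text
time_s: 15.08
tcp_pos: [0.4871, -0.2228, 0.25]
eef_rot: [180.0, -0.1, -163.7]
contact_force: [-1.9, -1.2, -0.9]
gripper_width: 0.0155
gripper_force: 29.9
```

Call:
step_arm([
  [0,0,0.004,0,10],
  [0,0,0.008,0,10],
  [0,0,0.012,0,10],
  [0,0,0.012,0,10],
])

```text
time_s: 15.42
tcp_pos: [0.487, -0.2226, 0.2468]
eef_rot: [179.9, -0.1, -163.7]
contact_force: [-2.7, -0.7, -2.5]
gripper_width: 0.0159
gripper_force: 29.9
```

Call:
step_arm([
  [0,0,0.004,0,10],
  [0,0,0.008,0,10],
  [0,0,0.012,0,10],
  [0,0,0.012,0,10],
])

```text
time_s: 15.75
tcp_pos: [0.4882, -0.2226, 0.2443]
eef_rot: [180.0, 0.0, -163.7]
contact_force: [-0.3, -0.5, -3.5]
gripper_width: 0.0161
gripper_force: 29.9
```

Call:
step_arm([
  [0,0,0.003,0,10],
  [0,0,0.006,0,10],
  [0,0,0.009,0,10],
  [0,0,0.009,0,10],
])

```text
time_s: 16.08
tcp_pos: [0.4877, -0.2227, 0.2421]
eef_rot: [180.0, -0.0, -163.7]
contact_force: [-0.7, 0.5, -3.2]
gripper_width: 0.0158
gripper_force: 29.9
```

The side force dropped away, so the bar has passed the keeper. I lower gently to the seat.

Call:
step_arm([
  [0,0,0.002,0,10],
  [0,0,0.004,0,10],
  [0,0,0.006,0,10],
  [0,0,0.008,0,10],
  [0,0,0.008,0,10],
])

```text
time_s: 16.5
tcp_pos: [0.4877, -0.2228, 0.2402]
eef_rot: [180.0, -0.0, -163.7]
contact_force: [0.2, 0.2, -2.7]
gripper_width: 0.016
gripper_force: 29.9
```

Call:
step_arm([
  [0,0,0.002,0,10],
  [0,0,0.004,0,10],
  [0,0,0.006,0,10],
  [0,0,0.006,0,10],
])

```text
time_s: 16.83
tcp_pos: [0.4881, -0.2228, 0.239]
eef_rot: [-180.0, 0.0, -163.7]
contact_force: [1.0, -0.6, -1.4]
gripper_width: 0.0156
gripper_force: 29.9
```

Call:
step_arm([
  [-0.003,0,0,0,10],
  [-0.006,0,0.002,0,10],
  [-0.006,0,0.004,0,10],
  [-0.006,0,0.004,0,10],
])

```text
time_s: 17.17
tcp_pos: [0.4892, -0.2224, 0.2377]
eef_rot: [180.0, -0.0, -163.7]
contact_force: [0.8, -0.8, -2.4]
gripper_width: 0.0156
gripper_force: 29.9
```

Call:
step_arm([
  [0,0,0.001,0,10],
  [0,0,0.002,0,10],
  [0,0,0.002,0,10],
])

```text
time_s: 17.42
tcp_pos: [0.4892, -0.2224, 0.2375]
eef_rot: [-180.0, 0.0, -163.7]
contact_force: [-0.3, -0.0, -1.2]
gripper_width: 0.0158
gripper_force: 29.9
```

Call:
step_arm([
  [-0.002,0,0.001,0,10],
  [-0.002,0,0.002,0,10],
  [-0.002,0,0.003,0,10],
  [-0.002,0,0.003,0,10],
])

```text
time_s: 17.75
tcp_pos: [0.4899, -0.2223, 0.2369]
eef_rot: [-180.0, 0.0, -163.7]
contact_force: [0.9, -0.1, 1.3]
gripper_width: 0.0158
gripper_force: 29.9
```

Call:
step_arm([
  [0,0,0.001,0,10],
  [0,0,0.002,0,10],
  [0,0,0.002,0,10],
])

```text
time_s: 18.0
tcp_pos: [0.4901, -0.2224, 0.2366]
eef_rot: [-180.0, 0.1, -163.7]
contact_force: [1.1, 0.8, 3.3]
gripper_width: 0.0158
gripper_force: 29.9
```

Call:
step_arm([
  [-0.002,0,-0.001,0,10],
  [-0.002,0,-0.002,0,10],
  [-0.002,0,-0.002,0,10],
], newtons=12)

```text
time_s: 18.25
tcp_pos: [0.4903, -0.2221, 0.2365]
eef_rot: [-180.0, 0.0, -163.7]
contact_force: [0.7, -1.1, 0.9]
gripper_width: 0.0157
gripper_force: 12.0
```

```bash
python3 - <<'E'
from h import *
T=wsave('w6'); save('scene','scene6'); s=r.get_state();print(T[:3,3],s['contact_force'],s['moment'])
a=cv2.resize(load('w6')[130:280,150:350],(400,300),interpolation=cv2.INTER_CUBIC)
b=cv2.resize(load('scene6')[130:190,140:220],(400,300),interpolation=cv2.INTER_CUBIC)
cv2.imwrite('pics/c6.png',np.hstack([a,b]))
E
```

```text
[ 0.49027242 -0.22214684  0.23653722] [ 2.59904144 -0.66417192  0.45867419] [-0.40776741 -0.68576019  0.04015901]
```

View pics/c6.png

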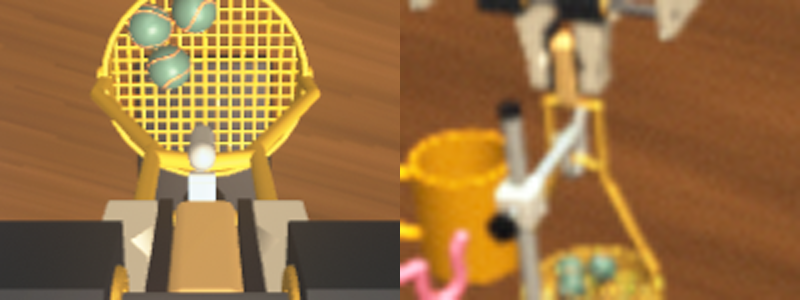

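The bar lies in the hook between the uprights, with the keeper flat across the mouth at crop (202,187). All three marbles are in the sieve. I release softly.

Call:
step_arm([
  [0,0,0,0,10],
  [0,0,0,0,10],
  [0,0,0,0,16],
  [0,0,0,0,17],
  [0,0,0,0,18],
  [0,0,0,0,20],
  [0,0,0,0,24],
  [0,0,0,0,30],
  [0,0,0,0,38],
  [0,0,0,0,46],
  [0,0,0,0,50],
  [0,0,0,0,50],
], newtons=4)

```text
time_s: 19.35
tcp_pos: [0.4901, -0.2221, 0.2366]
eef_rot: [180.0, 0.0, -163.7]
contact_force: [0.9, -0.3, 0.4]
gripper_width: 0.0482
gripper_force: 0.0
```

Call:
step_arm([
  [0,0,0,0,50],
  [0,0,0,0,50],
  [0,0,-0.02,0,50],
  [0,0,-0.06,0,50],
  [0,0,-0.12,0,50],
  [0,0,-0.2,0,50],
  [0,0,-0.3,0,50],
  [0,0,-0.4,0,50],
  [0,0,-0.5,0,50],
  [0,0,-0.58,0,50],
  [0,0,-0.64,0,50],
  [0,0,-0.64,0,50],
])

```text
time_s: 20.35
tcp_pos: [0.491, -0.2228, 0.4014]
eef_rot: [-179.8, 0.3, -163.7]
contact_force: [0.2, -0.6, 0.8]
gripper_width: 0.0499
gripper_force: 0.0
```

```bash
python3 - <<'E'
from h import *
s=r.get_state();print(s['tcp_pos'],s['contact_force'])
p=None
for i in range(12):
    im=eyes.capture('wrist').astype(int)
    if p is not None: d=abs(im-p)[100:300,100:400]; print(d.max(),round(d.mean(),2),end=' | ')
    p=im
E
```

```text
[ 0.49099084 -0.2227528   0.40140642] [ 0.16874314 -0.62971632  0.77015231]
184 4.24 | 191 4.08 | 178 2.98 | 142 1.95 | 96 1.21 | 71 0.69 | 65 0.71 | 101 0.88 | 82 0.96 | 73 0.95 | 99 0.91 |
```

Call:
step_arm([
  [0,0,0,0,50],
  [0,0,0,0,50],
  [0,0,0,0,50],
  [0,0,0,0,50],
  [0,0,0,0,50],
  [0,0,0,0,50],
  [0,0,0,0,50],
  [0,0,0,0,50],
  [0,0,0,0,50],
  [0,0,0,0,50],
  [0,0,0,0,50],
  [0,0,0,0,50],
])

```text
time_s: 21.95
tcp_pos: [0.4901, -0.2221, 0.3965]
eef_rot: [180.0, 0.0, -163.7]
contact_force: [0.7, 0.5, 0.2]
gripper_width: 0.0503
gripper_force: 0.0
```

Call:
step_arm([
  [0,0,0,0,50],
  [0,0,0,0,50],
  [0,0,0,0,50],
  [0,0,0,0,50],
  [0,0,0,0,50],
  [0,0,0,0,50],
  [0,0,0,0,50],
  [0,0,0,0,50],
  [0,0,0,0,50],
  [0,0,0,0,50],
  [0,0,0,0,50],
  [0,0,0,0,50],
])

```text
time_s: 22.95
tcp_pos: [0.4901, -0.2221, 0.3965]
eef_rot: [180.0, 0.0, -163.7]
contact_force: [0.2, 0.7, -0.5]
gripper_width: 0.05
gripper_force: 0.0
```

```bash
python3 - <<'E'
from h import *
p=None
for i in range(14):
    im=eyes.capture('wrist').astype(int)
    if p is not None: d=abs(im-p)[100:300,100:400]; print(d.max(),round(d.mean(),2),end=' | ')
    p=im
T=wsave('w7'); save('scene','scene7')
a=cv2.resize(load('w7')[120:270,150:350],(400,300),interpolation=cv2.INTER_CUBIC)
b=cv2.resize(load('scene7')[130:220,130:250],(400,300),interpolation=cv2.INTER_CUBIC)
cv2.imwrite('pics/c7.png',np.hstack([a,b]))
E
```

```text
18 0.37 | 39 0.37 | 39 0.37 | 38 0.37 | 13 0.37 | 39 0.37 | 38 0.37 | 38 0.37 | 38 0.37 | 38 0.37 | 38 0.37 | 38 0.37 | 38 0.37 |
```

View pics/c7.png

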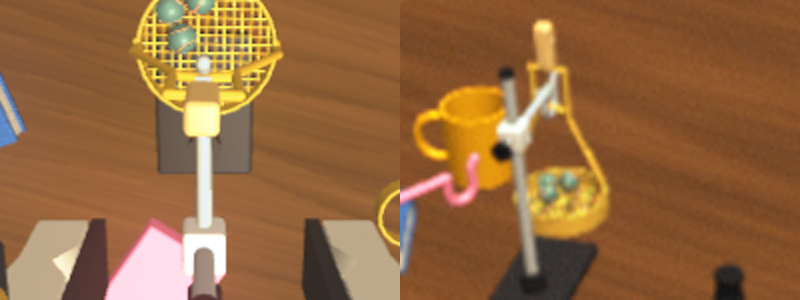

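The sieve hangs in the snap hook with three marbles, and the gripper is well clear. I wait a little for full stillness.

Call:
step_arm([
  [0,0,0,0,50],
  [0,0,0,0,50],
  [0,0,0,0,50],
  [0,0,0,0,50],
  [0,0,0,0,50],
  [0,0,0,0,50],
  [0,0,0,0,50],
  [0,0,0,0,50],
  [0,0,0,0,50],
  [0,0,0,0,50],
  [0,0,0,0,50],
  [0,0,0,0,50],
])

```text
time_s: 24.75
tcp_pos: [0.4901, -0.2221, 0.3966]
eef_rot: [180.0, 0.0, -163.7]
contact_force: [0.1, -0.4, 1.0]
gripper_width: 0.0503
gripper_force: 0.0
```

Call:
step_arm([
  [0,0,0,0,50],
  [0,0,0,0,50],
  [0,0,0,0,50],
  [0,0,0,0,50],
  [0,0,0,0,50],
  [0,0,0,0,50],
  [0,0,0,0,50],
  [0,0,0,0,50],
  [0,0,0,0,50],
  [0,0,0,0,50],
  [0,0,0,0,50],
  [0,0,0,0,50],
])

```text
time_s: 25.75
tcp_pos: [0.4901, -0.2221, 0.3966]
eef_rot: [180.0, -0.0, -163.7]
contact_force: [-0.5, 0.8, -0.1]
gripper_width: 0.0502
gripper_force: 0.0
```

```bash
python3 - <<'E'
from h import *
im=eyes.capture('wrist').astype(int); old=cv2.cvtColor(load('w7'),cv2.COLOR_BGR2RGB).astype(int)
d=abs(im-old)[100:300,100:400]; print(d.max(),d.mean(),(d.max(2)>12).sum())
print(workorder.close_job())
E
```

```text
13 0.3717888888888889 1
the job is handed in; nothing more can be done
None
```

The sieve now hangs still in the snap hook with all three marbles, the keeper appears shut above the bar in the last close-up, and the job was handed in at about 26 s.

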